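# Start a copy on the drive docks

## Task

One of the three docks holds a drive: lightly touch that dock's blue key so that it goes down a few millimetres and registers, then lightly touch the green start key on the controller in the same way, and withdraw clear of everything. Use only the fingertips and do not jab; do not touch the empty docks or the red cancel key, and leave the drives, the screwdriver and the mug where they are.

Things in the scene. Friction and masses are not known exactly. Their poses are not given: they have to be found in the camera images.
- dock_a: A black drive dock, 190 mm long (its x) by 98 mm wide (its y), 20 mm thick, fixed on the rack plate; one of three identical ones in a row. Origin at the centre of its underside, z up. A shallow tray (grey rims 6 mm high) for a drive takes up its far end, +x; its round blue select key is at x = -62 mm, key top 42 mm above the origin. This is the dock whose tray holds the drive.
- dock_b: A black drive dock, 190 mm long (its x) by 98 mm wide (its y), 20 mm thick, fixed on the rack plate; one of three identical ones in a row. Origin at the centre of its underside, z up. A shallow tray (grey rims 6 mm high) for a drive takes up its far end, +x; its round blue select key is at x = -62 mm, key top 42 mm above the origin. Its tray is empty.
- dock_c: A black drive dock, 190 mm long (its x) by 98 mm wide (its y), 20 mm thick, fixed on the rack plate; one of three identical ones in a row. Origin at the centre of its underside, z up. A shallow tray (grey rims 6 mm high) for a drive takes up its far end, +x; its round blue select key is at x = -62 mm, key top 42 mm above the origin. Its tray is empty.
- start_pad: Small black plate 56 x 56 x 4 mm, fixed on the controller's deck, carrying the green start key at its centre; origin at the centre of its underside, key top 24 mm above it.
- cancel_pad: Small black plate 56 x 56 x 4 mm, fixed on the controller's deck, carrying the red cancel key at its centre; origin at the centre of its underside, key top 24 mm above it.
- key_a_top (a point): Centre of the top face of the dock_a select key (blue cap). The cap is a flat-topped cylinder 34 mm across that stands 20 mm above the plate round it; moves down with the key.
- key_a (a joint): How far the dock_a select key is pressed, m: 0 released, 0.008 at the stop, straight down. Springs back by itself; takes 1.2 N to start and 4.4 N at the stop. Registers beyond 0.003.
- key_b_top (a point): Centre of the top face of the dock_b select key (blue cap). The cap is a flat-topped cylinder 34 mm across that stands 20 mm above the plate round it; moves down with the key.
- key_b (a joint): How far the dock_b select key is pressed, m: 0 released, 0.008 at the stop, straight down. Springs back by itself; takes 1.2 N to start and 4.4 N at the stop. Registers beyond 0.003.
- key_c_top (a point): Centre of the top face of the dock_c select key (blue cap). The cap is a flat-topped cylinder 34 mm across that stands 20 mm above the plate round it; moves down with the key.
- key_c (a joint): How far the dock_c select key is pressed, m: 0 released, 0.008 at the stop, straight down. Springs back by itself; takes 1.2 N to start and 4.4 N at the stop. Registers beyond 0.003.
- key_start_top (a point): Centre of the top face of the start key (green cap). The cap is a flat-topped cylinder 34 mm across that stands 20 mm above the plate round it; moves down with the key.
- key_start (a joint): How far the start key is pressed, m: 0 released, 0.008 at the stop, straight down. Springs back by itself; takes 1.2 N to start and 4.4 N at the stop. Registers beyond 0.003.
- key_cancel_top (a point): Centre of the top face of the cancel key (red cap). The cap is a flat-topped cylinder 34 mm across that stands 20 mm above the plate round it; moves down with the key.
- key_cancel (a joint): How far the cancel key is pressed, m: 0 released, 0.008 at the stop, straight down. Springs back by itself; takes 1.2 N to start and 4.4 N at the stop. Registers beyond 0.003.
- controller: Grey controller box 170 mm (x) by 190 mm (y), 30 mm high deck; origin at the centre of its underside. The start and cancel pads lie side by side along y, 84 mm apart, on its near half (x = -45 mm), in either order; a sloping display rises to 70 mm height on the far half. Fixed.
- rack: Aluminium base plate 230 x 370 x 12 mm under the three docks; origin at the centre of its underside. The docks stand on it 117 mm apart along its y, parallel to its x. Fixed.
- drive: The bare drive lying flat in dock_a's tray: silver slab with a white label and blue stripe, 100 x 70 x 10 mm, loose, about 0.11 kg; origin at the centre of its underside.
- spare_drive: Similar silver drive 100 x 70 x 10 mm, with an orange stripe, lying loose on the bench, nearer the robot than the rack; origin at the centre of its underside.
- screwdriver: Yellow-handled screwdriver 180 mm long, lying loose on the bench beside the rack, on the robot's right.
- mug: White mug, 80 mm across and 95 mm high, loose, beyond the controller; origin at the centre of its underside.
Things that resemble listed ones, but are neither listed nor needed, are in the scene too. What is shaped like the spare_drive but turquoise is not meant. Several things have the shape of the screwdriver; the one meant has the colours described above.

How it is judged (in metres and radians):
On the way, in this order (a step that is already met when the one before it is completed fails the run):
1. the select key of the dock that holds the drive is pressed by the fingers (value of joint key_a above 0.003 m and contact force between the fingers and dock_a above 0.3 N), for 0.05 s.
2. then, with that key let go, the green start key is pressed by the fingers (value of joint key_start above 0.003 m and contact force between the fingers and start_pad above 0.3 N and value of joint key_a below 0.0015 m), for 0.05 s.
At the end, for the whole second after the job is handed in: All keys sprung back up (within 1.5 mm), the drive still in its dock and the spare drive, screwdriver and mug within 10 mm of where they were, all at rest (value of joint each of key_a, key_b, key_c, key_start, key_cancel below 0.0015 m and distance of each of drive, spare_drive, screwdriver, mug from where it was at the start of the episode below 0.01 m and linear speed of each of drive, spare_drive, screwdriver, mug below 0.02 m/s); the robot touches nothing.
It fails at once if an empty dock or its key is touched (over 1 N) (contact force between any of the fingers, the arm and dock_b above 1 N or contact force between any of the fingers, the arm and dock_c above 1 N or value of joint any of key_b, key_c above 0.0015 m).
It fails at once if the red cancel key is touched (over 1 N) (contact force between any of the fingers, the arm and cancel_pad above 1 N or value of joint key_cancel above 0.0015 m).
It fails at once if a key is jabbed, its dock or pad struck (over 15 N) (contact force between any of the fingers, the arm and dock_a above 15 N or contact force between any of the fingers, the arm and start_pad above 15 N).
It fails at once if a loose thing is shifted by more than 10 mm or lifted (distance of any of drive, spare_drive, screwdriver, mug from where it was at the start of the episode above 0.01 m).
It also fails if it takes over 38 s, if anything falls off the work surface, if the arm or the gripper's body presses on something with over 40 N, if the wrist force passes 120 N, or if a joint passes its speed limit or range.

## Robot

A 6-joint arm with a two-finger parallel gripper is mounted at the origin on the work surface. World frame = base frame: x ahead of the robot, y to its left, z up, the work surface at z = 0. Lengths are in m, angles in degrees, forces in N, time in s.
With the tool pointing down it reaches from about 0.4 to 0.925 m from the base axis. Payload 12.5 kg.
Tool frame: the origin (TCP) lies midway between the tips of the shut fingers; the grasp point (between the pads) lies 19 mm behind it; z points along the fingers, y is the direction in which the jaws open and shut (so a half turn about z gives the same grasp; the last joint's range is limited). The gripper opens to 95 mm and grips with 3 to 60 N. Pads are 20 mm wide; open, the fingers measure 119 mm over their backs; the gripper's body (75 mm by 180 mm) begins 59 mm behind the grasp point.
Start: joints at [61.272, 28.126, 89.318, -0, 62.55, -6.05], TCP at [0.241, 0.577, 0.215] pointing down, gripper open.
Joint ranges: [-177.58, 177.58], [-47.91, 125.51], [2.72, 160], [-65.01, 245.01], [3.68, 167.84], [-153.87, 153.87]. Speed limits (degrees/s): [127.2, 127.2, 159.86, 180, 180, 180].

## Interface

Orientations are given as a 3x3 rotation matrix whose columns are the frame's x, y, z axes.
In Python, from station import arm gives the robot as it stands.
- The arm moves only by the tool step_arm, never from a script. Its argument "targets" is a list of rows, each a list of 3 entries, a list of its own where there are three numbers: the shift along the world's x, y, z in mm, then the turn about the world's z in rad, then the finger opening in mm, from 0 to 95.1. In form: [[[tx, ty, tz], turn, claw], ...]. A call has 1 to 20 rows; each row shifts and turns the pose as measured when the row begins; what a row does not reach is not made up. A row lasts 1/10 s, in which the tool goes at most 50 mm and 8.59 degrees, less where a joint would pass 70% of its speed; a pose out of reach is approached as far as the arm can. A call is refused whole if a number of a shift passes 50 or a number of a turn 0.15, either way. A call with a gripper value outside its range is refused whole. The fingers move at their own pace and stop on an object; "grip_force" is the grip in N (left out, the last holds). Time passes only in rows, so rows that do not move let the fingers close. It gives the time, the measured TCP pose, the force and the opening at its end, in the units of the state.
- arm.read_state(): the state, without advancing time (a new reading comes with each control period).
- arm.camera(name): name is "scene" or "side" or "wrist"; returns a dict with "pixels" (480x640x3 uint8, red, green, blue), "mtx" (3x3 intrinsics, pixels), "world_to_cam" (4x4, takes a point from world to camera coordinates); the wrist camera has in their place "tool_from_camera" (4x4, takes a point from camera to tool coordinates, whose origin is the TCP and whose axes are the flange's). Camera axes: x right, y up, looking along -z (the intrinsics and any distortion apply to the point x, -y, -z); pixel columns grow to the right and rows downward; lengths in m; the calibration is good to about 2 mm. A picture is of the moment at which its call begins: read the wrist's pose just before it. There is no depth.
- arm.job_done(): hands the job in, once; it reports no verdict.
The state is a dict: "time_s": time; "qpos": joint angles; "joint_vel": joint speeds; "tau": joint torques, N m; "tcp_pos": TCP position; "orientation": TCP orientation; "ft_force": force on the tool from outside, world axes, zero at the start; "ft_torque": the same for the moment, N m; "finger_gap": finger opening in m.
Only numpy, scipy, OpenCV 4.12 (cv2) and the standard library are available. Lean on these libraries where they do the work, as an engineer would, in place of code of your own. Each camera call takes 0.05 s, during which the arm holds its last target.

## Working session

There is one attempt and no reset: what is moved stays moved. The work goes in short steps, Python scripts to look and compute and a tool call to move; the robot and the scene stay as the last step left them, time stands still between calls to the robot, and variables do not carry over. Pictures are saved under pics/ and viewed, and the job is handed in when it is done.

Besides the shell and the picture viewer there is one more tool, called after "Call:" as a command line: name --argument value ..., lists and objects as JSON in quotes. step_arm: Moves the arm, as the interface text tells. Its arguments: {"type":"object","properties":{"targets":{"type":"array","items":{"type":"array"}},"grip_force":{"type":"number"}},"required":["targets"]}

```bash
mkdir -p pics; cat > h.py <<'E'
import numpy as np, cv2, pickle
from station import arm
def snap(n,tag):
    c=arm.camera(n); cv2.imwrite(f'pics/{tag}.png',c['pixels'][...,::-1]); pickle.dump({k:v for k,v in c.items()},open(f'pics/{tag}.pkl','wb')); return c
def ray(c,uv):
    M=np.array(c['mtx']);W=np.array(c['world_to_cam'])
    d=np.linalg.inv(M)@[uv[0],uv[1],1]; d=np.array([d[0],-d[1],-d[2]])
    R=W[:3,:3]; return -R.T@W[:3,3], R.T@d
def atz(c,uv,z):
    o,d=ray(c,uv); return o+d*(z-o[2])/d[2]
def tri(c1,p1,c2,p2):
    A=np.zeros((3,3));b=np.zeros(3);L=[]
    for c,p in((c1,p1),(c2,p2)):
        o,d=ray(c,p);d/=np.linalg.norm(d);P=np.eye(3)-np.outer(d,d);A+=P;b+=P@o;L.append((P,o))
    x=np.linalg.solve(A,b); return x,[np.linalg.norm(P@(x-o)) for P,o in L]
E
python3 - <<'E'
from h import *
s=arm.read_state(); print({k:np.round(v,3).tolist() for k,v in s.items()})
for n in('scene','side','wrist'):
    c=snap(n,n+'0'); print({k:np.round(v,3).tolist() for k,v in c.items() if k!='pixels'})
E
```

```text
{'time_s': 0.0, 'qpos': [61.273, 28.164, 89.351, -0.002, 62.548, -6.051], 'joint_vel': [0.096, 0.016, 0.012, -0.009, -0.018, 0.06], 'tau': [-0.004, -61.264, -25.819, 0.069, 0.048, -0.0], 'tcp_pos': [0.241, 0.576, 0.214], 'orientation': [[-0.923, 0.386, -0.001], [0.386, 0.923, -0.001], [0.0, -0.001, -1.0]], 'ft_force': [0.447, 0.918, 0.704], 'ft_torque': [-0.045, -0.021, -0.041], 'finger_gap': 0.095}
{'mtx': [[481.37, 0.0, 325.384], [0.0, 481.37, 234.675], [0.0, 0.0, 1.0]], 'world_to_cam': [[-0.785, 0.619, -0.006, 0.486], [-0.513, -0.646, 0.565, 0.168], [0.346, 0.447, 0.825, -1.33], [0.0, 0.0, 0.0, 1.0]]}
{'mtx': [[607.766, 0.0, 331.344], [0.0, 607.766, 245.662], [0.0, 0.0, 1.0]], 'world_to_cam': [[0.913, -0.407, -0.006, -0.535], [0.216, 0.472, 0.855, -0.133], [-0.345, -0.782, 0.519, -1.409], [0.0, 0.0, 0.0, 1.0]]}
{'mtx': [[375.209, 0.0, 322.576], [0.0, 375.209, 235.36], [0.0, 0.0, 1.0]], 'tool_from_camera': [[-0.001, 0.962, 0.274, 0.078], [1.0, 0.001, 0.0, -0.0], [-0.0, 0.274, -0.962, -0.169], [0.0, 0.0, 0.0, 1.0]]}
```

View pics/scene0.png

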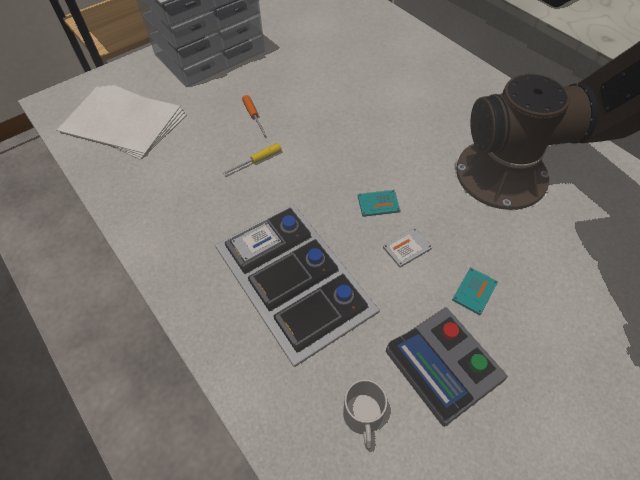

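View pics/side0.png

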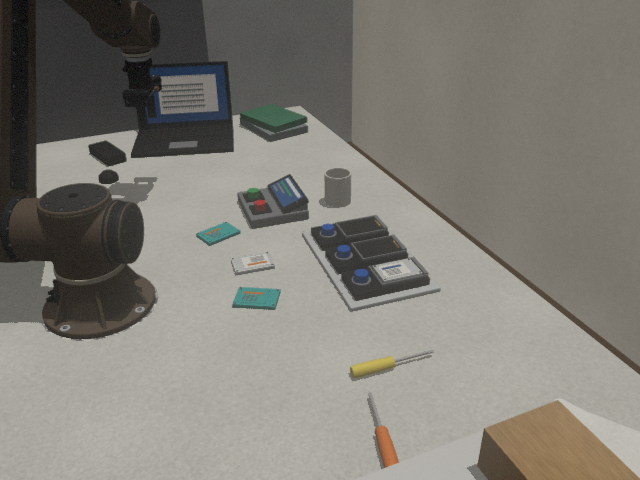

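View pics/wrist0.png

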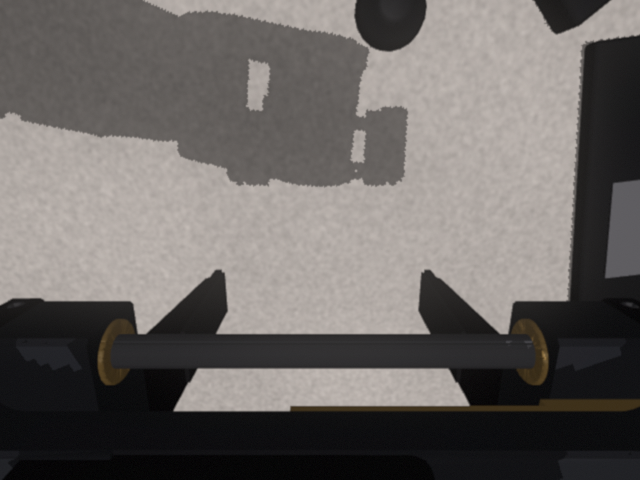

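The silver, blue-striped drive is in the dock at scene (258,240), key (289,222). The docks with keys at (315,256) and (344,292) look empty. The green key is at (479,362) and the red at (451,330). I'll confirm this in crops.

```bash
python3 - <<'E'
import cv2
a=cv2.imread('pics/scene0.png');b=cv2.imread('pics/side0.png')
cv2.imwrite('pics/c1.png',cv2.resize(a[190:430,210:530],None,fx=2.5,fy=2.5,interpolation=cv2.INTER_CUBIC))
cv2.imwrite('pics/c2.png',cv2.resize(b[160:310,220:440],None,fx=3.6,fy=3.6,interpolation=cv2.INTER_CUBIC))
E
```

```text
(no output)
```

View pics/c1.png

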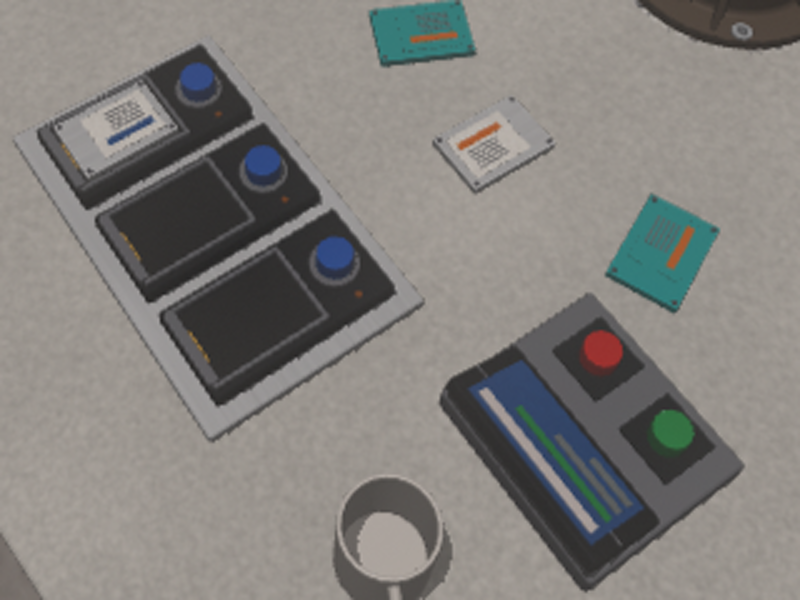

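View pics/c2.png

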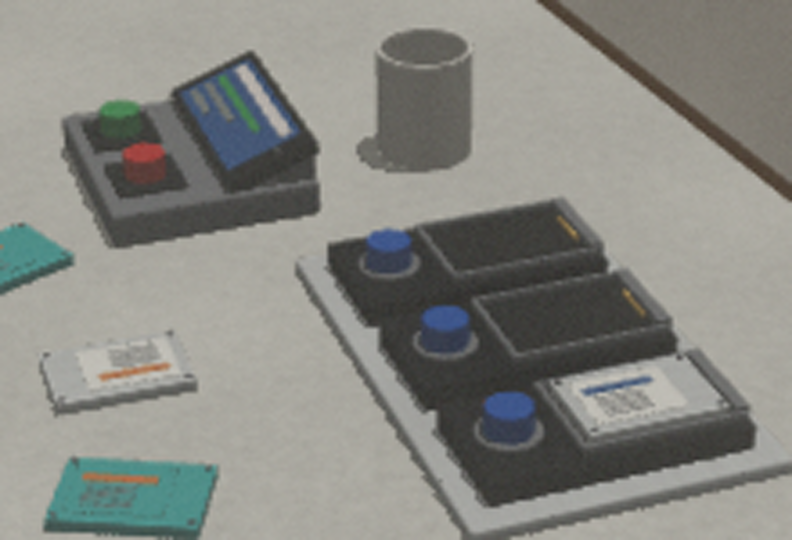

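Confirmed: only the dock on the robot's right holds a drive. Next I'll measure the key tops, which should be at z = 0.054 for both docks and controller.

```bash
python3 - <<'E'
from h import *
s=pickle.load(open('pics/scene0.pkl','rb'));d=pickle.load(open('pics/side0.pkl','rb'))
P={'a':((197.5,78),(509,406)),'b':((263.5,161),(446,318)),'c':((337,251),(389,240)),'g':((672,426),(120,110)),'r':((602,348),(144,153))}
Q={}
for k,(p,q) in P.items():
    p=((p[0]+.5)/2.5-.5+210,(p[1]+.5)/2.5-.5+190);q=((q[0]+.5)/3.6-.5+220,(q[1]+.5)/3.6-.5+160)
    x,e=tri(s,p,d,q);Q[k]=x;print(k,x.round(4),np.round(e,4),atz(s,p,.054).round(4),atz(d,q,.054).round(4),np.hypot(*x[:2]).round(3))
n=lambda i,j:np.linalg.norm(Q[i]-Q[j]).round(4)
print(n('a','b'),n('b','c'),n('g','r'))
E
```

```text
a [ 0.5722 -0.2034  0.05  ] [0.0003 0.0003] [ 0.574 -0.201  0.054] [ 0.5693 -0.2086  0.054 ] 0.607
b [ 0.5807 -0.087   0.0502] [0.0003 0.0003] [ 0.5818 -0.0849  0.054 ] [ 0.5783 -0.0928  0.054 ] 0.587
c [0.588  0.0289 0.0512] [0.0009 0.0009] [0.5882 0.0304 0.054 ] [0.5867 0.0237 0.054 ] 0.589
g [0.4756 0.3218 0.0501] [0.0005 0.0005] [0.4769 0.3223 0.054 ] [0.4737 0.3135 0.054 ] 0.574
r [0.4696 0.2395 0.0499] [0.0001 0.0001] [0.4717 0.2401 0.054 ] [0.4673 0.2318 0.054 ] 0.527
0.1167 0.1162 0.0825
```

All spacings fit (117 mm and 84 mm), and the heights are within 4 mm of 54 mm. I'll shut the fingers and travel high toward key A.

Call:
step_arm --targets '[[[20,-20,0],0,0],[[25,-30,0],0,0],[[25,-35,0],0,0],[[25,-35,0],0,0],[[25,-35,0],0,0],[[25,-35,0],0,0],[[25,-35,0],0,0],[[20,-40,0],0,0],[[20,-40,0],0,0],[[20,-40,0],0,0],[[20,-40,0],0,0],[[20,-40,0],0,0],[[20,-40,0],0,0],[[10,-40,0],0,0],[[10,-40,0],0,0],[[5,-40,0],0,0],[[5,-30,0],0,0],[[0,-20,0],0,0],[[0,-10,0],0,0],[[0,0,0],0,0]]' --grip_force 10

```text
time_s: 2.15
tcp_pos: [0.5673, -0.0972, 0.21]
orientation: [[-0.924, 0.384, -0.004], [0.384, 0.924, -0.002], [0.003, -0.003, -1.0]]
ft_force: [-0.6, -0.1, -0.0]
finger_gap: 0.0006
```

Call:
step_arm --targets '[[[0,-25,0],0,0],[[0,-35,0],0,0],[[0,-30,0],0,0],[[4,-15,-10],0,0],[[0,0,-20],0,0],[[0,0,-30],0,0],[[0,0,-25],0,0],[[0,0,-15],0,0],[[0,0,0],0,0],[[0,0,0],0,0]]'

```text
time_s: 3.15
tcp_pos: [0.5729, -0.1939, 0.1035]
orientation: [[-0.926, 0.376, -0.006], [0.376, 0.927, 0.001], [0.006, -0.001, -1.0]]
ft_force: [0.2, 0.3, -0.6]
finger_gap: 0.0006
```

```bash
python3 - <<'E'
from h import *
print(arm.read_state()['tcp_pos'],arm.read_state()['ft_force'])
s=snap('scene','scene1');d=snap('side','side1');w=snap('wrist','wrist1')
a=s['pixels'][190:290,210:360,::-1];b=d['pixels'][190:320,290:450,::-1]
a=cv2.resize(a,(600,400),interpolation=2);b=cv2.resize(b,(492,400),interpolation=2)
cv2.imwrite('pics/d1.png',a);cv2.imwrite('pics/d2.png',b)
E
```

```text
[ 0.57285209 -0.1939349   0.10348013] [ 0.1598593   0.29219393 -0.62556498]
```

View pics/d1.png

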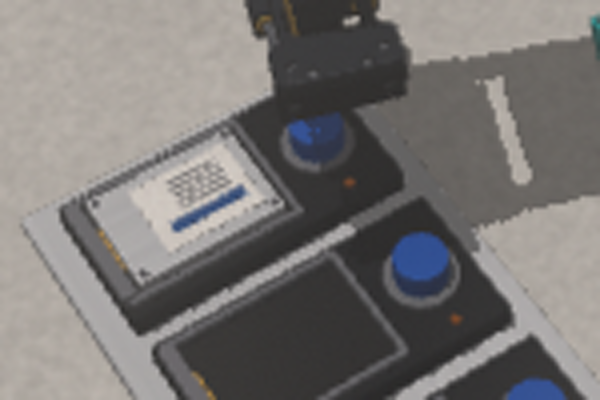

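View pics/d2.png

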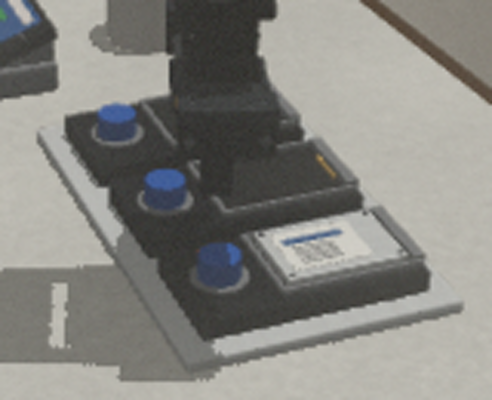

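View pics/wrist1.png

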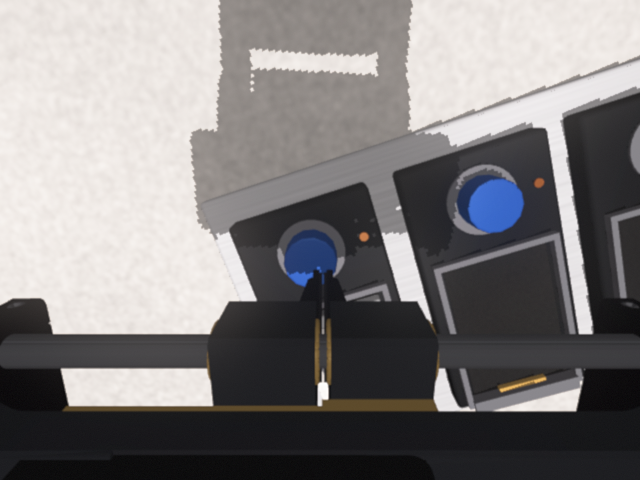

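Fingers are above the blue key A in all three views. The wrist view shows key A's top at about (310,260) and key B at (496,205). I'll cross-check with the wrist calibration.

```bash
cat >> h.py <<'E'
def watz(c,st,uv,z):
    M=np.array(c['mtx']);T=np.array(c['tool_from_camera']);R=np.array(st['orientation'])
    d=np.linalg.inv(M)@[uv[0],uv[1],1]; d=R@T[:3,:3]@np.array([d[0],-d[1],-d[2]])
    o=np.array(st['tcp_pos'])+R@T[:3,3]; return o+d*(z-o[2])/d[2]
E
python3 - <<'E'
from h import *
w=pickle.load(open('pics/wrist1.pkl','rb'));st=arm.read_state()
for p in((310,260),(496,205)): print(watz(w,st,p,.054).round(4))
cv2.imwrite('pics/w1c.png',cv2.resize(w['pixels'][190:310,230:390,::-1],None,fx=5,fy=5,interpolation=2))
E
```

```text
[ 0.5706 -0.2023  0.054 ]
[ 0.5803 -0.0867  0.054 ]
```

View pics/w1c.png

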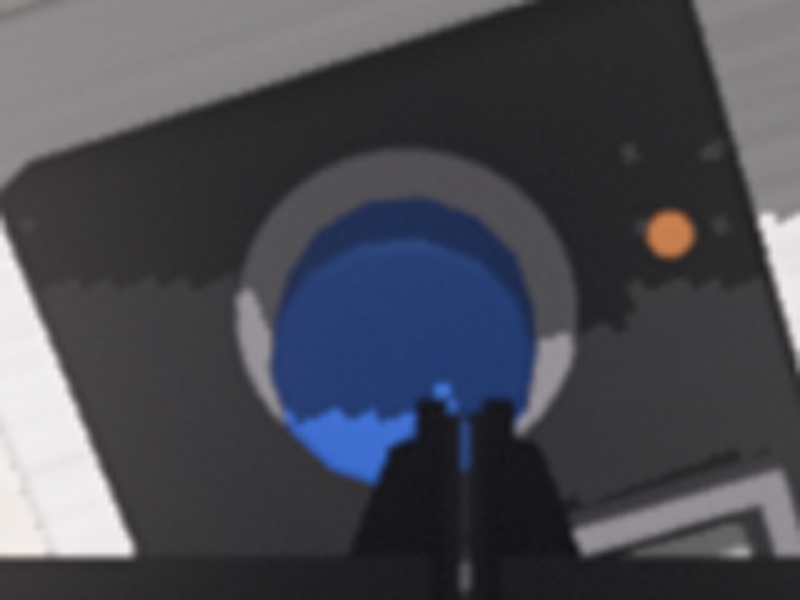

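All the measurements agree: key A is at (0.571, -0.203). I'll shift -2, -9 mm, then descend to just above the top.

Call:
step_arm --targets '[[[-1,-5,0],0,0],[[-1,-4,-8],0,0],[[0,0,-10],0,0],[[0,0,-8],0,0],[[0,0,-6],0,0],[[0,0,0],0,0],[[0,0,0],0,0]]'

```text
time_s: 4.0
tcp_pos: [0.5712, -0.2049, 0.071]
orientation: [[-0.926, 0.377, -0.002], [0.377, 0.926, -0.001], [0.001, -0.001, -1.0]]
ft_force: [0.0, -0.8, -0.0]
finger_gap: 0.0006
```

Call:
step_arm --targets '[[[0,1,-4],0,0],[[0,0,-4],0,0],[[0,0,-3],0,0],[[0,0,-2],0,0],[[0,0,0],0,0],[[0,0,0],0,0]]'

```text
time_s: 4.6
tcp_pos: [0.5715, -0.2037, 0.0573]
orientation: [[-0.926, 0.377, -0.001], [0.377, 0.926, -0.001], [0.001, -0.001, -1.0]]
ft_force: [-0.0, -0.1, -0.2]
finger_gap: 0.0005
```

Call:
step_arm --targets '[[[0,0,-2],0,0],[[0,0,-2],0,0],[[0,0,-1],0,0],[[0,0,0],0,0],[[0,0,0],0,0]]'

```text
time_s: 5.1
tcp_pos: [0.5717, -0.2037, 0.0525]
orientation: [[-0.926, 0.377, -0.0], [0.377, 0.926, -0.001], [-0.0, -0.001, -1.0]]
ft_force: [-0.7, 0.1, 2.2]
finger_gap: 0.0006
```

Contact made: about 2 N, roughly 1.5–2 mm down. I'll go about 3.5 mm further in small steps.

Call:
step_arm --targets '[[[0,0,-1],0,0],[[0,0,-1],0,0],[[0,0,-1],0,0],[[0,0,-0.5],0,0],[[0,0,0],0,0],[[0,0,0],0,0]]'

```text
time_s: 5.7
tcp_pos: [0.5717, -0.2037, 0.0491]
orientation: [[-0.926, 0.377, -0.0], [0.377, 0.926, -0.001], [-0.0, -0.001, -1.0]]
ft_force: [-1.1, -0.1, 3.1]
finger_gap: 0.0004
```

```bash
python3 - <<'E'
from h import *
for i in range(5):
    d=snap('side','side2'); s=arm.read_state(); print(s['time_s'],s['tcp_pos'].round(4),s['ft_force'].round(2))
cv2.imwrite('pics/e2.png',cv2.resize(d['pixels'][210:310,300:440,::-1],None,fx=5,fy=5,interpolation=2))
E
```

```text
5.75 [ 0.5717 -0.2037  0.0491] [-1.    0.34  3.06]
5.8 [ 0.5717 -0.2037  0.0491] [-0.81 -0.51  2.98]
5.85 [ 0.5717 -0.2037  0.0491] [-0.51 -0.1   4.02]
5.9 [ 0.5717 -0.2037  0.0491] [-1.35  0.33  3.24]
5.95 [ 0.5717 -0.2038  0.0491] [-0.71  0.31  3.51]
```

View pics/e2.png

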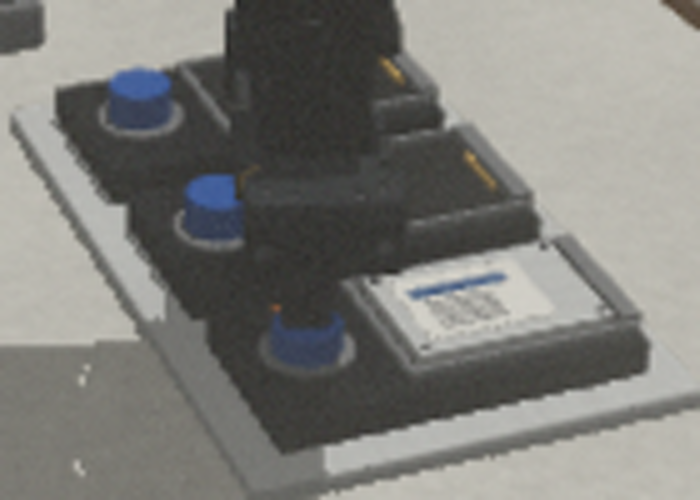

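The press averages 3.3 N at a depth of about 5 mm, past the 3 mm threshold. Lifting and travelling high to the start key.

Call:
step_arm --targets '[[[0,0,2],0,0],[[0,0,4],0,0],[[0,0,8],0,0],[[0,0,20],0,0],[[0,0,30],0,0],[[0,0,30],0,0],[[0,0,30],0,0],[[0,10,20],0,0],[[0,20,0],0,0],[[0,35,0],0,0],[[0,40,0],0,0],[[0,40,0],0,0],[[0,40,0],0,0],[[0,40,0],0,0],[[-10,40,0],0,0],[[-10,40,0],0,0],[[-10,40,0],0,0],[[-10,30,0],0,0],[[-10,15,0],0,0],[[0,0,0],0,0]]'

```text
time_s: 7.95
tcp_pos: [0.5163, 0.2003, 0.2085]
orientation: [[-0.925, 0.38, 0.007], [0.38, 0.925, -0.002], [-0.008, 0.001, -1.0]]
ft_force: [-0.2, 0.2, 0.0]
finger_gap: 0.0005
```

Call:
step_arm --targets '[[[-8,20,0],0,0],[[-10,30,0],0,0],[[-10,30,0],0,0],[[-8,25,0],0,0],[[-4,10,-5],0,0],[[0,0,-20],0,0],[[0,0,-30],0,0],[[0,0,-25],0,0],[[0,0,-15],0,0],[[0,0,0],0,0],[[0,0,0],0,0]]'

```text
time_s: 9.05
tcp_pos: [0.4797, 0.3117, 0.1128]
orientation: [[-0.924, 0.383, 0.012], [0.383, 0.924, -0.002], [-0.012, 0.003, -1.0]]
ft_force: [-0.7, 0.0, 0.1]
finger_gap: 0.0005
```

```bash
python3 - <<'E'
from h import *
w=snap('wrist','wrist3')
cv2.imwrite('pics/w3c.png',cv2.resize(w['pixels'][190:310,230:390,::-1],None,fx=5,fy=5,interpolation=2))
E
```

```text
(no output)
```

View pics/wrist3.png

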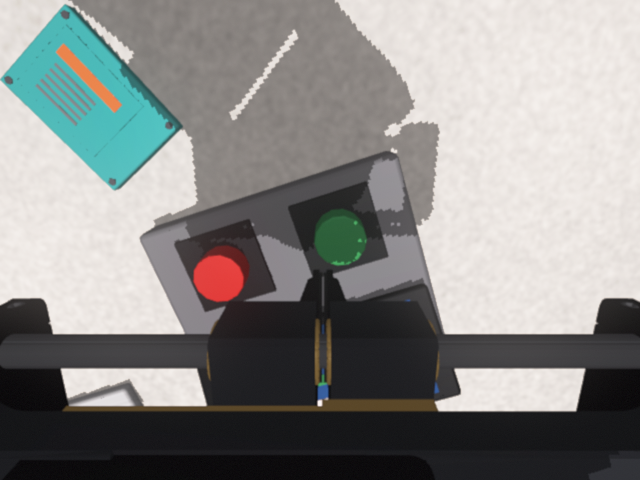

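View pics/w3c.png

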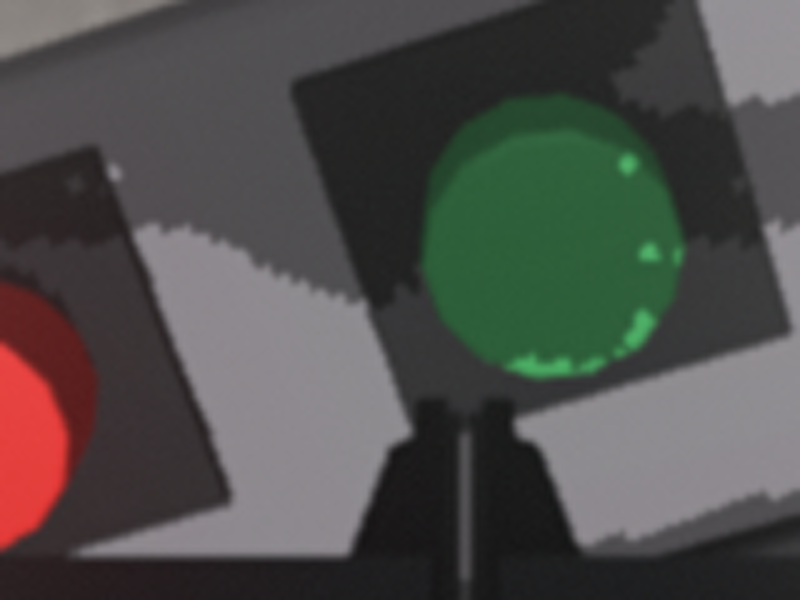

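The green key's top is centred at wrist (341,241), and red is at about (219,278).

```bash
python3 - <<'E'
from h import *
w=pickle.load(open('pics/wrist3.pkl','rb'));st=arm.read_state();print(st['tcp_pos'])
for p in((340.6,241),(219,278)): print(watz(w,st,p,.054).round(4))
E
```

```text
[0.47975137 0.31170983 0.11297717]
[0.4765 0.3254 0.054 ]
[0.4694 0.2428 0.054 ]
```

Stereo and wrist agree to 4 mm, so the target is (0.476, 0.323). I'll shift -4, +12 mm and approach.

Call:
step_arm --targets '[[[-2,6,0],0,0],[[-2,6,-8],0,0],[[0,0,-12],0,0],[[0,0,-10],0,0],[[0,0,-6],0,0],[[0,0,-2],0,0],[[0,0,0],0,0],[[0,0,0],0,0]]'

```text
time_s: 9.9
tcp_pos: [0.4761, 0.3249, 0.0735]
orientation: [[-0.924, 0.383, 0.015], [0.383, 0.924, -0.001], [-0.014, 0.005, -1.0]]
ft_force: [0.4, -0.2, -0.4]
finger_gap: 0.0006
```

Call:
step_arm --targets '[[[0,-1,-4],0,0],[[0,0,-4],0,0],[[0,0,-4],0,0],[[0,0,-3],0,0],[[0,0,0],0,0],[[0,0,0],0,0]]'

```text
time_s: 10.5
tcp_pos: [0.4765, 0.3238, 0.0578]
orientation: [[-0.923, 0.383, 0.016], [0.383, 0.924, -0.0], [-0.015, 0.006, -1.0]]
ft_force: [-0.4, -0.2, 0.5]
finger_gap: 0.0006
```

Call:
step_arm --targets '[[[0,0,-2],0,0],[[0,0,-2],0,0],[[0,0,-1],0,0],[[0,0,0],0,0],[[0,0,0],0,0]]'

```text
time_s: 11.0
tcp_pos: [0.4766, 0.3239, 0.0529]
orientation: [[-0.923, 0.383, 0.017], [0.383, 0.924, 0.0], [-0.016, 0.007, -1.0]]
ft_force: [0.0, -0.0, 1.0]
finger_gap: 0.0003
```

Call:
step_arm --targets '[[[0,0,-1],0,0],[[0,0,-1],0,0],[[0,0,-1],0,0],[[0,0,-1],0,0],[[0,0,0],0,0],[[0,0,0],0,0]]'

```text
time_s: 11.6
tcp_pos: [0.4767, 0.3239, 0.049]
orientation: [[-0.923, 0.383, 0.017], [0.383, 0.924, 0.0], [-0.016, 0.007, -1.0]]
ft_force: [-1.6, -0.7, 3.4]
finger_gap: 0.0002
```

```bash
python3 - <<'E'
from h import *
F=[]
for i in range(6):
    d=snap('side','side4'); s=arm.read_state(); F.append(s['ft_force'])
print(s['time_s'],s['tcp_pos'].round(4),np.mean(F,0).round(2))
cv2.imwrite('pics/e4.png',cv2.resize(d['pixels'][160:250,210:350,::-1],None,fx=5,fy=5,interpolation=2))
E
```

```text
11.9 [0.4767 0.3239 0.049 ] [-0.88 -0.53  3.21]
```

View pics/e4.png

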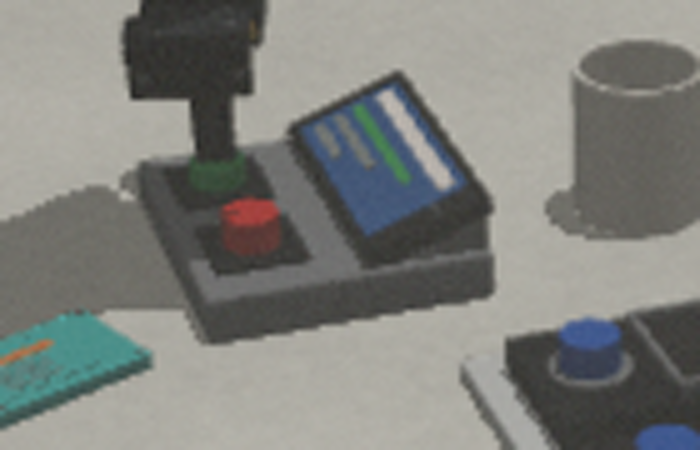

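The green key is visibly down by about 5 mm at 3.2 N. Withdrawing.

Call:
step_arm --targets '[[[0,0,2],0,0],[[0,0,4],0,0],[[0,0,8],0,0],[[0,0,20],0,0],[[0,0,30],0,0],[[0,0,30],0,0],[[0,0,30],0,0],[[0,0,30],0,0],[[0,0,15],0,0],[[0,0,0],0,0],[[0,0,0],0,0],[[0,0,0],0,0]]'

```text
time_s: 13.1
tcp_pos: [0.4749, 0.323, 0.2271]
orientation: [[-0.923, 0.383, 0.017], [0.383, 0.924, 0.0], [-0.015, 0.007, -1.0]]
ft_force: [-0.1, -0.5, -0.0]
finger_gap: 0.0006
```

```bash
python3 - <<'E'
from h import *
s=arm.read_state();print(s['time_s'],s['tcp_pos'].round(3),s['joint_vel'].round(2),s['ft_force'].round(1))
d=snap('side','side5')
o=cv2.imread('pics/side0.png')
cv2.imwrite('pics/f.png',np.hstack([cv2.resize(x[160:390,190:450],(400,354),interpolation=2) for x in (o,d['pixels'][...,::-1])]))
E
```

```text
13.1 [0.475 0.323 0.227] [ 0.01  0.24  0.63 -0.06 -0.42  0.09] [-0.1 -0.5 -0. ]
```

View pics/f.png

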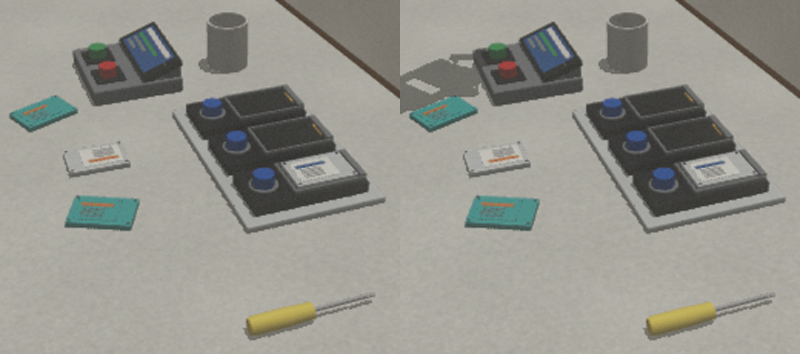

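All keys are back up, nothing has moved, and the arm is clear. Handing in.

```bash
python3 -c "
from station import arm
print(arm.job_done())"
```

```text
the job is handed in; nothing more can be done
None
```

I pressed the blue key of the dock that holds the drive (the one on the robot's right), then the green start key, and handed the job in at about 13 s.

- **Presses:** With the fingers shut, each key went down about 5 mm at 3.2–3.3 N. That is past the 3 mm needed and well under the 15 N limit. I inferred the depth from the tool height and force, since the key values themselves can't be read.
- **Last checks:** The tool was 0.227 m above the bench with no contact force. The side view showed every key back up, and the drives, mug and screwdriver looked the same as at the start.
- **Disagreement:** The camera measurements put the key tops 3–4 mm lower than the sizes given (54 mm). Readings of the green key's position differed by up to 4 mm between cameras. I felt for contact in small steps, and it came close to the 54 mm height.

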